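# Spray down the tall grater

## Task

Take the tall grater out of the rack and set it down gently, standing upright and released, in the bay of the spray station (midway between the two upright guards, its narrow black ends facing the guards, so a toothed face looks at the nozzle). Then push the spray can's cap all the way down, hold it there for a moment, and let it come back up slowly under control instead of letting it snap back. Leave the grater standing in the bay, and do not disturb the short grater or the goods standing around.

Things in the scene. Friction and masses are not known exactly. Their poses are not given: they have to be found in the camera images.
- tall_grater_mid (a point): centre of the tall grater, half-way up (40 mm above its underside): steel box grater, 62 mm long (its x) x 40 mm wide (y) x 80 mm high (z, up), 0.14 to 0.28 kg. Wide faces (normal to y) have rows of teeth; the narrow ends (normal to x) are smooth black plastic. It may be gripped across length or width; a half turn makes no difference. It starts in either slot of the rack, x along the slot.
- short_grater_mid (a point): centre of the short grater (28 mm above its underside): same make, 62 x 40 mm but only 56 mm high, standing in the other slot of the rack; leave it there.
- rack: fixed steel rack, origin mid-underside. Foot 70 (x) x 112 (y) x 4 mm; three walls 50 mm long (x), 4 mm thick, tops 86 mm above the counter, at y = -49, 0, 49 mm. Slots along x, 45 mm wide, at y = -24.5 and 24.5 mm. The walls hide the graters' wide faces (2.5 mm play); the black ends stick out 6 mm past the walls, so there a grater is gripped across its length only and lifted straight up.
- spray_station: fixed spray station, origin mid-underside of its tray, 310 (x) x 120 (y) x 6 mm. At x = +85 mm stands the clamped spray can (aluminium, 60 mm diameter, 154 mm above the counter) with a white cap; behind it, to x = +150 mm, a bracket 121 mm high. The nozzle points along -x to the bay at x = -75 mm. Yaw 1.27 to 1.95 rad: the can stands to the left of the bay as the robot sees it.
- bay (a point): middle of the bay floor, on the tray (6 mm above the counter), axes as the station's. Two guards at y = -37 and +37 mm: 4 mm thick, 60 mm long (x), tops 86 mm above the bay floor, 70 mm apart inside. The grater stands between them, its 62 mm length along the bay's y: 4 mm play at each end, too little for fingers. The bay is open along its x.
- cap_top (a point): centre of the top of the white spray cap, 40 mm diameter, slightly dished, 189 mm above the counter when up; moves with the cap.
- spray_cap (a joint): how far the spray cap is pressed (m): 0 up, 0.012 fully down. A spring pushes it up with 1.6 N when up, 6.4 N when fully down; let go, it snaps back at over 0.3 m/s.
- flat_tin: round tin, 86 mm diameter, 40 mm high, origin centre of underside; stands either on the near or on the far side of the work, between rack and station; a bystander.
- wedge: brown cheese wedge, 95 mm (x) x 66 mm (y) x 54 mm high, origin centre of underside; stands in the other of these two places; a bystander.
- roll: white label roll, 67 mm diameter, 40 mm high, origin centre of underside; near the front of the station; a bystander.
- tall_jar: glass jar with yellow lid, 66 mm diameter, 90 mm high, origin centre of underside; behind the rack; a bystander.
There are look-alikes about, which are no part of the job. What is shaped like the part that bears tall_grater_mid but pink or turquoise is not meant.

How it is judged:
By the outcome, as a careful person would: the job done as asked, in the order asked, and still so for the second after the job is handed in, with the robot touching nothing.
It also fails if it takes over 67 s, if anything falls off the work surface, if the arm or the gripper's body presses on something with over 40 N, if the wrist force passes 120 N, or if a joint passes its speed limit or range.

## Robot

A 6-joint arm with a two-finger parallel gripper is mounted at the origin on a cart in front of the work surface, level with it; the furniture and walls round the work are solid. World frame = base frame: x ahead of the robot, y to its left, z up, the work surface at z = 0. Lengths are in mm, angles in rad, forces in N, time in s.
With the tool pointing down it reaches from about 325 to 775 mm from the base axis. Payload 5.5 kg.
Tool frame: the origin (TCP) lies between the finger pads; the fingertips stand arm.tips_ahead ahead of it and the grasp point (between the pads) lies 6 mm ahead of it (arm.tips_ahead is the distance from the TCP to the fingertips, in mm); z points along the fingers, y is the line along which they close (so a half turn about z gives the same grasp; the last joint's range is limited). The gripper opens to 88 mm and grips with 3 to 60 N. Pads are 20 mm wide; open, the fingers measure 115 mm over their backs; the gripper's body (75 mm by 178 mm) begins 61 mm behind the grasp point.
Start: joints at [-1.2, 0.091, 1.231, -0, 1.82, -0.057], TCP at [248.923, -545.943, 247.631] pointing down, gripper open.
Joint ranges: [-2.87, 2.87], [-0.86, 2.18], [0.17, 2.46], [-1.51, 4.65], [0.06, 2.69], [-2.65, 2.65]. Speed limits (rad/s): [2.57, 2.57, 3.01, 3.14, 3.14, 3.14].

## Interface

Orientations are given as a unit quaternion [x, y, z, w].
In Python, from station import read_state, optics, sign_off, arm gives the robot as it stands. The module is installed in compiled form; this text tells all that it offers.
- The arm moves only by the tool play_rows, never from a script. Its argument "steps" is text: rows parted by semicolons, each of 5 numbers parted by spaces: the closure, from -1 (fully open) to 1 (shut), then the shift along the tool's x, y, z each as a share of 0.2 m, from -1 to 1, then the turn about the tool's z as a share of 180 degrees, from -1 to 1. In form: claw x y z turn; .... A call has exactly 10 rows; each row is the pose to reach, as a shift and turn from the pose commanded when the call began, along the tool's axes at that moment, turning the shorter way round; what a row does not reach only later rows make up. A row lasts 1/12 s, in which the tool goes at most 41.7 mm and 7.16 degrees, less where a joint would pass 70% of its speed; a pose out of reach is approached as far as the arm can. A call with a number of a shift or a turn outside -1 to 1 is refused whole. A call with a gripper value outside its range is refused whole. The fingers move at their own pace and stop on an object; "force" is the grip in N (left out, the last holds). Time passes only in rows, so rows that repeat a pose let the fingers close, or fill a call up. It gives the time, the measured TCP pose, the force, the opening and the grip force at its end, in the units of the state.
- read_state(): the state, without advancing time (a new reading comes with each control period).
- optics.camera(name): name is "scene" or "top"; returns a dict with "pixels" (480x640x3 uint8, red, green, blue), "mtx" (3x3 intrinsics, pixels), "view" (4x4, takes a point from world to camera coordinates). Camera axes: x right, y up, looking along -z (the intrinsics and any distortion apply to the point x, -y, -z); pixel columns grow to the right and rows downward; lengths in mm; the calibration is good to about 2 mm. A picture is of the moment at which its call begins. There is no depth.
- sign_off(): hands the job in; it is judged then, once.
The state is a dict: "time": time; "joint_pos": joint angles; "qd": joint speeds; "effort": joint torques, N m; "tcp_pos": TCP position; "eef_rot": TCP orientation; "force": force on the tool from outside, world axes, zero at the start; "wrist_torque": the same for the moment, N m; "gripper_width": opening from 0.0 (shut) to 1.0 (fully open); "finger_force": force on a finger pad.
Only numpy, scipy, OpenCV 4.12 (cv2) and the standard library are available. Lean on these libraries where they do the work, as an engineer would, in place of code of your own. Each camera call takes 0.05 s, during which the arm holds its last target. There are 200 camera calls.

## Working session

There is one attempt and no reset: what is moved stays moved. The work goes in short steps, Python scripts to look and compute and a tool call to move; the robot and the scene stay as the last step left them, time stands still between calls to the robot, and variables do not carry over. Pictures are saved under pics/ and viewed, at most 10 in all, crops included, and the job is handed in when it is done.

Besides the shell and the picture viewer there is one more tool, called after "Request:" as name(argument=value, ...), one argument or row to a line, values as JSON. play_rows: Moves the arm, as the interface text tells. Shift numbers are shares of 0.2 m and turn numbers shares of 180 degrees, none past 1 either way. Its arguments: {"type":"object","properties":{"steps":{"type":"string"},"force":{"type":"number"}},"required":["steps"]}

```bash
mkdir -p pics
python3 - <<'E'
from station import read_state, optics, arm
import cv2,numpy as np
for n in("scene","top"):
    c=optics.camera(n); cv2.imwrite(f"pics/{n}0.png",c["pixels"][:,:,::-1]); np.savez(f"{n}0.npz",**{k:np.array(v) for k,v in c.items()})
    print(n,[k for k in c],np.round(c["mtx"],1).tolist(),np.round(c["view"],3).tolist(),{k:v for k,v in c.items() if k not in("pixels","mtx","view")})
print(read_state(),arm.tips_ahead)
E
```

```text
scene ['pixels', 'mtx', 'view'] [[571.4, 0.0, 320.6], [0.0, 571.4, 233.0], [0.0, 0.0, 1.0]] [[0.105, -0.994, -0.003, -122.131], [0.676, 0.069, 0.734, -451.316], [-0.73, -0.079, 0.679, -1181.39], [0.0, 0.0, 0.0, 1.0]] {}
top ['pixels', 'mtx', 'view'] [[451.3, 0.0, 318.5], [0.0, 451.3, 235.7], [0.0, 0.0, 1.0]] [[-0.0, -1.0, -0.029, -72.68], [0.99, -0.004, 0.143, -533.269], [-0.143, -0.029, 0.989, -1048.693], [0.0, 0.0, 0.0, 1.0]] {}
{'time': 0.1, 'joint_pos': array([-1.19972752e+00,  9.17799072e-02,  1.23176567e+00, -5.15638666e-06,
        1.81978403e+00, -5.67170853e-02]), 'qd': array([-0.00162118, -0.00125161, -0.00286639, -0.00053389,  0.00078062,
        0.00056842]), 'effort': array([ 3.53511656e-03, -4.47856987e+01, -4.07569063e+01,  7.00451201e-02,
        2.84889643e-02, -1.00577402e-04]), 'tcp_pos': array([ 248.8223232 , -545.73301473,  246.62198228]), 'eef_rot': array([ 9.77211749e-01,  2.12265031e-01, -1.38411022e-04, -8.57382313e-04]), 'force': array([ 0.75467213,  0.54087187, -0.48119326]), 'wrist_torque': array([ 0.01638215, -0.00229964,  0.03210006]), 'finger_force': 0.0, 'gripper_width': 0.9997616015459423} 25.0
```

View pics/scene0.png

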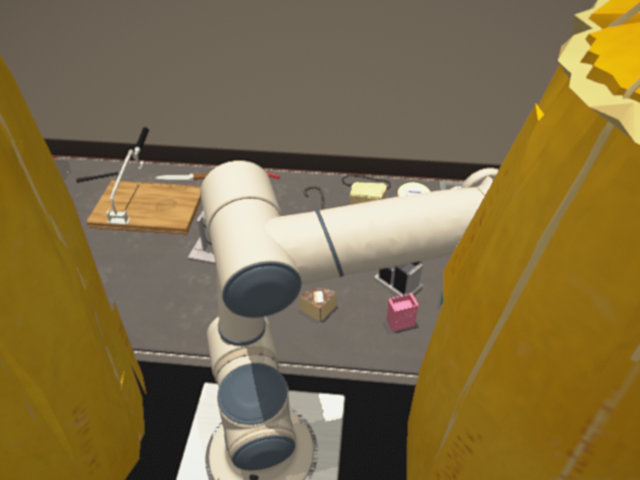

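View pics/top0.png

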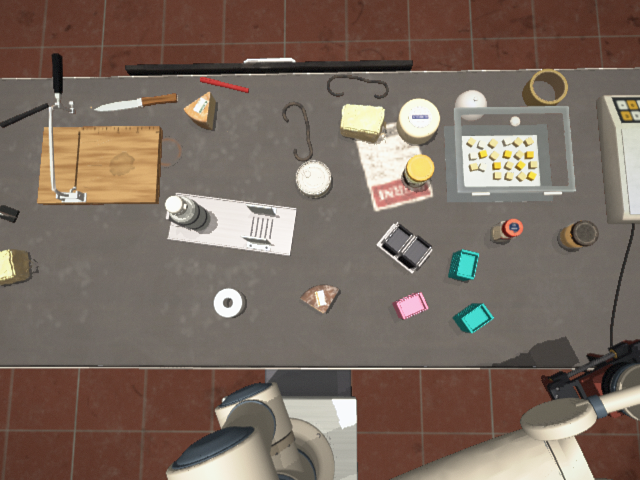

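Run:
```python
import cv2,numpy as np
im=cv2.imread("pics/top0.png")
a=cv2.resize(im[212:282,365:445],(800,700),interpolation=cv2.INTER_CUBIC)[0:600]
cv2.imwrite("pics/rack_crop.png",a)
b=cv2.resize(im[180:265,160:305],(797,467),interpolation=cv2.INTER_CUBIC)
cv2.imwrite("pics/stat_crop.png",b)
```

```text
(no output)
```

View pics/rack_crop.png

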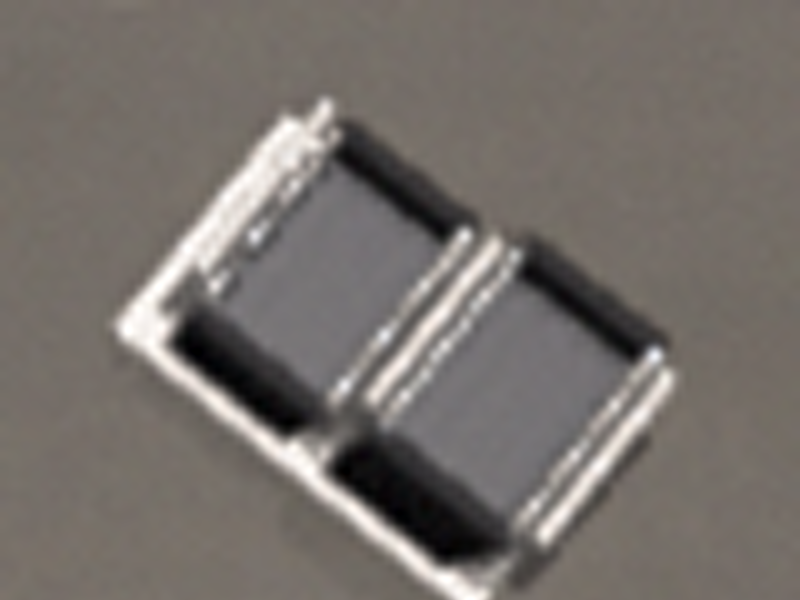

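View pics/stat_crop.png

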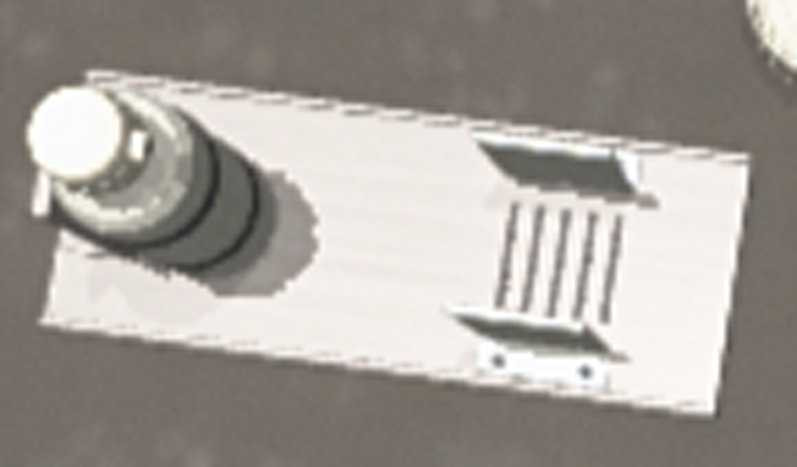

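The rack crop shows gratings at ~(397,239) (left slot) and ~(416,252) (right slot), and the station crop shows the cap at (174,204) and the bay grille at (262,228). Candidates: rack left (397,239), rack right (416,252), pink (410,305), turquoise (464,264) and (474,318). Only the two in the rack are steel. The right one shows the taller black near end, which I'll check numerically.

```bash
cat > h.py <<'E'
import numpy as np,cv2
from scipy.spatial.transform import Rotation as R
def load(n,f=None):
    d=np.load(f or f"{n}0.npz"); return d["pixels"],d["mtx"],d["view"]
def cast(p,z,M,V):
    p=np.atleast_2d(p).astype(float); r=np.c_[p,np.ones(len(p))]@np.linalg.inv(M).T*[1,-1,-1]
    d=r@V[:3,:3]; o=-V[:3,:3].T@V[:3,3]; t=(z-o[2])/d[:,2]; return (o+d*t[:,None])
def proj(X,M,V):
    c=np.atleast_2d(X)@V[:3,:3].T+V[:3,3]; c=c*[1,-1,-1]; q=c@M.T; return q[:,:2]/q[:,2:]
def fr(o,yaw,pts):
    pts=np.atleast_2d(pts).astype(float); c,s=np.cos(yaw),np.sin(yaw)
    return np.c_[o[0]+c*pts[:,0]-s*pts[:,1],o[1]+s*pts[:,0]+c*pts[:,1],pts[:,2]]
def go(x,y,z,yaw):
    "shares from the measured pose; yaw = direction of tool y in world (mod pi)"
    from station import read_state
    s=read_state(); r=R.from_quat(s["eef_rot"]); m=r.as_matrix()
    d=m.T@(np.array([x,y,z])-s["tcp_pos"])/200
    cur=np.arctan2(m[1,1],m[0,1]); t=-((yaw-cur+np.pi/2)%np.pi-np.pi/2)/np.pi
    print("shares",np.round(d,4),"turn",round(t,4),"(other",round(t-np.sign(t),3),") q6",round(s["joint_pos"][5],2),"t",round(s["time"],2),"F",np.round(s["force"],1),"tcp",np.round(s["tcp_pos"],1),"yaw",round(cur,4))
E
python3 - <<'E'
from h import *
px,M,V=load("top"); g=px.astype(int)
print("cam",-V[:3,:3].T@V[:3,3])
def edges(mask,cor,z,band=2.0):
    cs,_=cv2.findContours(mask.astype(np.uint8),cv2.RETR_LIST,cv2.CHAIN_APPROX_NONE)
    P=np.vstack(cs)[:,0].astype(float); L=[];n=len(cor)
    for i in range(n):
        a,b=np.array(cor[i],float),np.array(cor[(i+1)%n],float);u=(b-a)/np.linalg.norm(b-a)
        w=P-a;s=w@u;e=abs(w@[-u[1],u[0]]);k=(e<band)&(s>4)&(s<np.linalg.norm(b-a)-4)
        W=cast(P[k],z,M,V)[:,:2].astype(np.float32); L.append((*cv2.fitLine(W,cv2.DIST_HUBER,0,.01,.01).ravel(),k.sum()))
    return L
mx=g.min(2)
L=edges(mx>140,[(296.1,208.2),(290.1,254.9),(167.6,238.6),(176.4,192.7)],6)
for l in L: print("edge ang",round(float(np.arctan2(l[1],l[0])%np.pi),4),"pt",l[2:4],l[4])
def inter(a,b):
    A=np.array([[a[0],-b[0]],[a[1],-b[1]]]);t=np.linalg.solve(A,np.array([b[2]-a[2],b[3]-a[3]]));return np.array([a[2]+t[0]*a[0],a[3]+t[0]*a[1]])
C=[inter(L[i-1],L[i]) for i in range(4)]; print("corners",np.round(C,1).tolist(),[round(np.linalg.norm(C[i]-C[i-3]),1) for i in range(4)], "mid",np.mean(C,0))
print("raw corners mid",cast([(296.1,208.2),(290.1,254.9),(167.6,238.6),(176.4,192.7)],6,M,V).mean(0))
# cap
lab=cv2.connectedComponents(((g.min(2)>225)[185:225,160:185]).astype(np.uint8))
print("cap guess",cast((173.6,204.2),189,M,V))
print("grille",cast((261.9,227.7),6,M,V))
# rack
o=np.array([365,212])
mw=cast([o+[49,24.2],o+[36.7,40]],86,M,V); rw=cast([o+[67.2,37.2],o+[54,54.5]],86,M,V)
ft=cast([o+[12,33.2]],4,M,V)
print("midwall",mw.round(1).tolist(),"rwall",rw.round(1).tolist(),"footcorner",ft)
E
```

```text
cam [ 378.17351495 -105.09042635 1111.46537083]
edge ang 3.004 pt (np.float32(548.74695), np.float32(-8.396715)) 38
edge ang 1.4321 pt (np.float32(511.22336), np.float32(150.10266)) 115
edge ang 2.9902 pt (np.float32(570.88367), np.float32(297.86472)) 24
edge ang 1.4328 pt (np.float32(628.3625), np.float32(134.40419)) 112
corners [[607.4000244140625, -16.5], [490.20001220703125, -0.30000001192092896], [532.7000122070312, 303.70001220703125], [649.4000244140625, 285.8999938964844]] [np.float32(118.3), np.float32(306.9), np.float32(118.1), np.float32(305.3)] mid [569.9238  143.19214]
raw corners mid [569.59816454 142.75180041   6.        ]
cap guess [[579.5588261  227.03050949 189.        ]]
grille [[558.29278692  67.95786696   6.        ]]
midwall [[523.9, -293.5, 86.0], [487.7, -264.6, 86.0]] rwall [[493.9, -333.7, 86.0], [454.7, -302.6, 86.0]] footcorner [[ 513.54148187 -217.23332333    4.        ]]
```

Run:
```python
from h import *
px,M,V=load("top"); g=px.min(2).astype(np.float32)
yaw=-.672; c0=(505.8,-279)
for name,y in(("left",24.5),("right",-24.5)):
  for z in(84,60):
    s=np.arange(-60,46,2.); prof=[]
    for dy in(-8,-4,0,4,8):
        p=proj(fr(c0,yaw,np.c_[s,0*s+y+dy,0*s+z]),M,V).astype(np.float32)
        prof.append(cv2.remap(g,p[:,:1],p[:,1:],cv2.INTER_LINEAR).ravel())
    print(name,z,[f"{int(a)}:{int(b)}" for a,b in zip(s,np.mean(prof,0))])
# across slots, over middle
for z in(86,):
    s=np.arange(-60,62,2.);p=proj(fr(c0,yaw,np.c_[0*s,s,0*s+z]),M,V).astype(np.float32)
    print([f"{int(a)}:{int(b)}" for a,b in zip(s,cv2.remap(g,p[:,:1],p[:,1:],cv2.INTER_LINEAR).ravel())])
```

```text
left 84 ['-60:104', '-58:104', '-56:103', '-54:100', '-52:97', '-50:96', '-48:106', '-46:167', '-44:204', '-42:139', '-40:46', '-38:11', '-36:13', '-34:27', '-32:45', '-30:57', '-28:83', '-26:111', '-24:117', '-22:117', '-20:116', '-18:116', '-16:116', '-14:116', '-12:116', '-10:115', '-8:115', '-6:115', '-4:116', '-2:115', '0:115', '2:114', '4:114', '6:114', '8:114', '10:113', '12:111', '14:104', '16:80', '18:37', '20:20', '22:37', '24:52', '26:67', '28:95', '30:104', '32:104', '34:104', '36:104', '38:104', '40:104', '42:104', '44:104']
left 60 ['-60:104', '-58:105', '-56:104', '-54:104', '-52:103', '-50:100', '-48:96', '-46:96', '-44:113', '-42:172', '-40:199', '-38:133', '-36:40', '-34:11', '-32:13', '-30:25', '-28:44', '-26:57', '-24:79', '-22:108', '-20:117', '-18:117', '-16:116', '-14:116', '-12:116', '-10:115', '-8:116', '-6:115', '-4:115', '-2:115', '0:116', '2:115', '4:115', '6:114', '8:114', '10:114', '12:115', '14:114', '16:113', '18:109', '20:97', '22:65', '24:23', '26:25', '28:42', '30:54', '32:74', '34:98', '36:105', '38:104', '40:104', '42:104', '44:104']
right 84 ['-6
[... 993 characters left out ...]
18', '32:37', '34:51', '36:64', '38:91', '40:102', '42:102', '44:102']
['-60:104', '-58:105', '-56:103', '-54:89', '-52:95', '-50:172', '-48:213', '-46:134', '-44:142', '-42:139', '-40:106', '-38:109', '-36:111', '-34:114', '-32:114', '-30:114', '-28:114', '-26:114', '-24:114', '-22:116', '-20:115', '-18:114', '-16:114', '-14:115', '-12:114', '-10:110', '-8:112', '-6:146', '-4:147', '-2:146', '0:206', '2:177', '4:103', '6:122', '8:140', '10:118', '12:113', '14:114', '16:115', '18:115', '20:114', '22:113', '24:115', '26:115', '28:115', '30:114', '32:113', '34:113', '36:116', '38:115', '40:106', '42:101', '44:112', '46:121', '48:183', '50:220', '52:230', '54:231', '56:169', '58:115', '60:103']
```

Run:
```python
from h import *
px,M,V=load("scene"); print(proj(fr((505.8,-279),-.672,[[-31,-24.5,84],[-31,24.5,84],[-31,24.5,60],[-31,-24.5,60],[-31,-24.5,4]]),M,V).round(1).tolist())
im=px[235:325,350:470,::-1]; cv2.imwrite("pics/sc_rack.png",cv2.resize(im,(800,600),interpolation=cv2.INTER_CUBIC))
```

```text
[[401.3, 270.1], [386.4, 260.4], [385.7, 266.9], [400.5, 276.6], [398.5, 291.2]]
```

View pics/sc_rack.png

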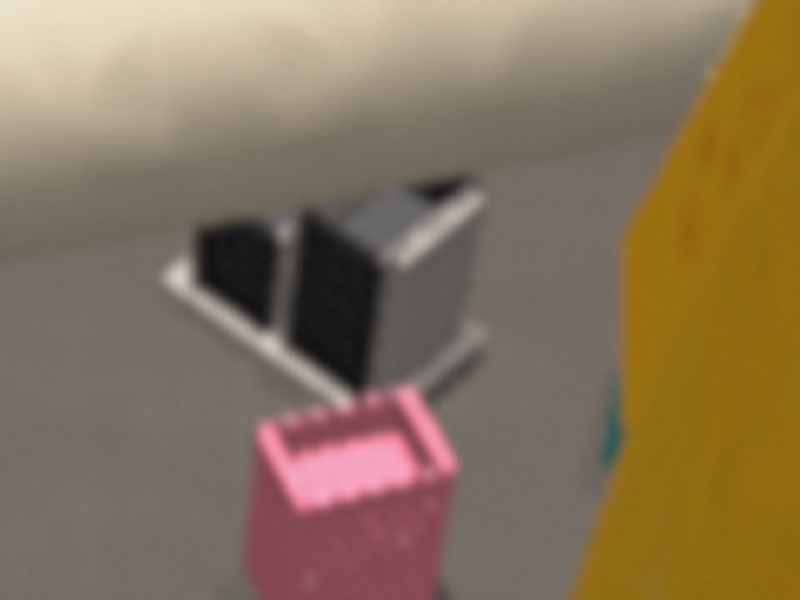

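The scene crop shows the right-slot black end at ~(401,278) reaching the wall top. The left one, at ~(386,272), ends below it. So tall is the right slot, (490.6,-298.2), yaw -0.672.

```bash
python3 -c "
from h import *
go(490.6,-298.2,200,-.672); go(370,-422,220,-.672)"
```

```text
shares [ 1.6134 -0.6242  0.2343] turn -0.1499 (other 0.85 ) q6 -0.06 t 0.1 F [ 0.8  0.5 -0.5] tcp [ 248.8 -545.7  246.6] yaw -1.143
shares [ 0.8079 -0.3113  0.1337] turn -0.1499 (other 0.85 ) q6 -0.06 t 0.1 F [ 0.8  0.5 -0.5] tcp [ 248.8 -545.7  246.6] yaw -1.143
```

Request:
play_rows(
  steps="-1 0.16 -0.06 0.02 -0.03;-1 0.32 -0.12 0.05 -0.06;-1 0.48 -0.19 0.08 -0.09;-1 0.64 -0.25 0.1 -0.12;-1 0.8 -0.31 0.13 -0.15;-1 0.9 -0.35 0.13 -0.15;-1 1 -0.38 0.13 -0.15;-1 1 -0.38 0.13 -0.15;-1 1 -0.38 0.13 -0.15;-1 1 -0.38 0.13 -0.15",
  force=15,
)

```text
time: 0.93
tcp_pos: [398.9, -394.2, 221.3]
eef_rot: [0.901, 0.434, -0.0, -0.0]
force: [1.7, -0.4, 0.4]
gripper_width: 1.003
finger_force: 0.0
```

```bash
python3 -c "
from h import *
go(490.6,-298.2,150,-.672)"
```

```text
shares [0.6612 0.0602 0.3563] turn 0.0 (other -1.0 ) q6 -0.17 t 0.93 F [ 1.7 -0.4  0.4] tcp [ 398.9 -394.2  221.3] yaw -0.6719
```

Request:
play_rows(
  steps="-1 0.17 0.015 0.1 0;-1 0.33 0.03 0.2 0;-1 0.5 0.045 0.3 0;-1 0.66 0.06 0.35 0;-1 0.66 0.06 0.35 0;-1 0.66 0.06 0.45 0;-1 0.66 0.06 0.55 0;-1 0.66 0.06 0.65 0;-1 0.66 0.06 0.73 0;-1 0.66 0.06 0.78 0",
)

```text
time: 1.77
tcp_pos: [489.3, -299.1, 63.6]
eef_rot: [0.901, 0.434, -0.001, -0.001]
force: [-0.6, 0.5, 0.9]
gripper_width: 0.998
finger_force: 0.0
```

```bash
python3 -c "
from h import *
go(490.6,-298.2,65,-.672)"
```

```text
shares [ 0.0075  0.0026 -0.007 ] turn -0.0005 (other 0.999 ) q6 0.07 t 1.77 F [-0.6  0.5  0.9] tcp [ 489.3 -299.1   63.6] yaw -0.6736
```

Request:
play_rows(
  steps="1 0 0 0 0;1 0 0 0 0;1 0 0 0 0;1 0 0 0 0;1 0 0 0 0;1 0 0 0 0;1 0 0 0 0;1 0 0 0 0;1 0 0 0 0;1 0 0 0 0",
  force=22,
)

```text
time: 2.6
tcp_pos: [491.4, -298.5, 67.3]
eef_rot: [0.901, 0.435, 0.0, 0.001]
force: [-1.0, -0.3, 6.3]
gripper_width: 0.704
finger_force: 22.0
```

Request:
play_rows(
  steps="1 0 0 -0.05 0;1 0 0 -0.12 0;1 0 0 -0.2 0;1 0 0 -0.28 0;1 0 0 -0.36 0;1 0 0 -0.44 0;1 0 0 -0.52 0;1 0 0 -0.58 0;1 0 0 -0.6 0;1 0 0 -0.6 0",
)

```text
time: 3.43
tcp_pos: [491.4, -298.2, 187.0]
eef_rot: [0.901, 0.435, 0.001, 0.001]
force: [0.2, 0.2, -0.9]
gripper_width: 0.704
finger_force: 22.0
```

Run:
```python
from h import *
from station import optics
# free counter spot: check px of candidates
px,M,V=load("top")
print("spots",[ (p,cast(p,0,M,V).round(0).tolist()) for p in [(340,235),(350,270),(345,240),(313,178),(320,297),(380,245)]])
c=optics.camera("top"); cv2.imwrite("pics/lift.png",cv2.resize(c["pixels"][150:330,280:520,::-1],(800,600),interpolation=cv2.INTER_CUBIC))
go(440,-160,150,-.672)
```

```text
spots [((340, 235), [[540.0, -126.0, 0.0]]), ((350, 270), [[453.0, -150.0, 0.0]]), ((345, 240), [[527.0, -139.0, 0.0]]), ((313, 178), [[686.0, -59.0, 0.0]]), ((320, 297), [[387.0, -77.0, 0.0]]), ((380, 245), [[515.0, -225.0, 0.0]])]
shares [ 0.3813 -0.629   0.1779] turn 0.0001 (other -1.0 ) q6 0.07 t 3.48 F [ 0.2  0.7 -2.8] tcp [ 491.  -298.   185.6] yaw -0.6717
```

View pics/lift.png

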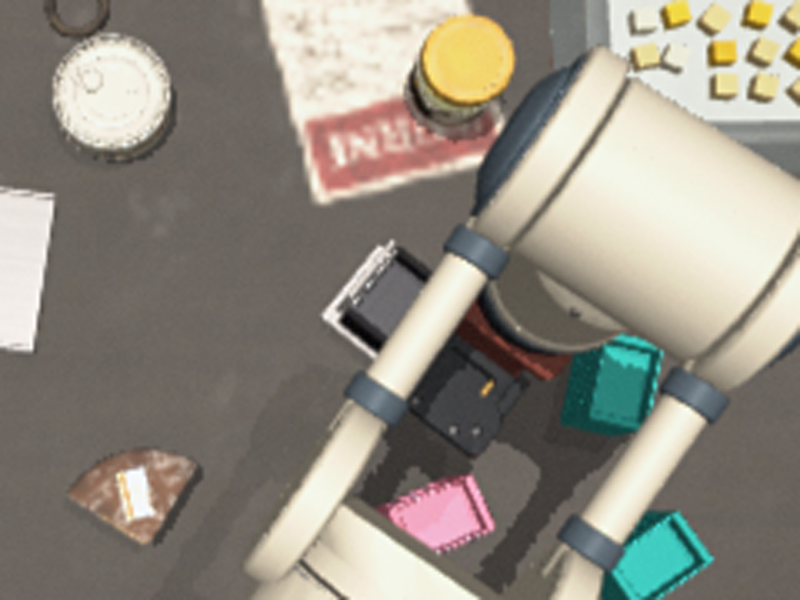

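```bash
python3 -c "
from h import *
go(515,-135,100,-.138)"
```

```text
shares [ 0.7125 -0.4133  0.428 ] turn -0.1699 (other 0.83 ) q6 0.07 t 3.48 F [ 0.2  0.7 -2.8] tcp [ 491.  -298.   185.6] yaw -0.6717
```

Request:
play_rows(
  steps="1 0.1 -0.06 0 -0.03;1 0.22 -0.13 0 -0.06;1 0.34 -0.2 0 -0.09;1 0.46 -0.27 0 -0.12;1 0.58 -0.34 0.05 -0.15;1 0.67 -0.39 0.12 -0.17;1 0.71 -0.41 0.22 -0.17;1 0.71 -0.41 0.34 -0.17;1 0.71 -0.41 0.41 -0.17;1 0.71 -0.41 0.43 -0.17",
)

```text
time: 4.32
tcp_pos: [512.8, -134.6, 94.6]
eef_rot: [0.754, 0.657, -0.002, -0.003]
force: [-0.6, 0.0, -1.6]
gripper_width: 0.71
finger_force: 22.0
```

Request:
play_rows(
  steps="1 0 0 0.05 0;1 0 0 0.1 0;1 0 0 0.14 0;1 0 0 0.155 0;1 0 0 0.16 0;1 0 0 0.165 0;1 0 0 0.17 0;1 0 0 0.17 0;1 0 0 0.17 0;1 0 0 0.17 0",
)

```text
time: 5.15
tcp_pos: [515.3, -135.9, 66.1]
eef_rot: [0.754, 0.657, 0.0, 0.0]
force: [-1.0, -0.7, -1.9]
gripper_width: 0.704
finger_force: 22.0
```

```bash
python3 -c "
from h import *
go(515,-135,62,-.138)
go(515,-135,62,-.138)"
```

```text
shares [ 0.004  -0.0022  0.0204] turn 0.0001 (other -1.0 ) q6 -0.18 t 5.15 F [-1.  -0.7 -1.9] tcp [ 515.3 -135.9   66.1] yaw -0.1376
shares [ 0.004  -0.0022  0.0204] turn 0.0001 (other -1.0 ) q6 -0.18 t 5.15 F [-1.  -0.7 -1.9] tcp [ 515.3 -135.9   66.1] yaw -0.1376
```

Request:
play_rows(
  steps="1 0 0 0.003 0;1 0 0 0.006 0;1 0 0 0.009 0;1 0 0 0.012 0;1 0 0 0.015 0;1 0 0 0.017 0;1 0 0 0.019 0;1 0 0 0.02 0;1 0 0 0.02 0;1 0 0 0.02 0",
)

```text
time: 5.98
tcp_pos: [515.1, -135.8, 63.3]
eef_rot: [0.754, 0.657, 0.0, 0.0]
force: [-5.0, 1.9, 7.4]
gripper_width: 0.702
finger_force: 22.0
```

Request:
play_rows(
  steps="0.2 0 0 -0.003 0;-0.2 0 0 -0.003 0;-0.6 0 0 -0.003 0;-1 0 0 -0.003 0;-1 0 0 -0.003 0;-1 0 0 -0.003 0;-1 0 0 -0.1 0;-1 0 0 -0.25 0;-1 0 0 -0.4 0;-1 0 0 -0.42 0",
)

```text
time: 6.82
tcp_pos: [517.2, -136.4, 151.7]
eef_rot: [0.754, 0.657, 0.002, 0.004]
force: [0.3, -0.6, 0.5]
gripper_width: 0.998
finger_force: 0.0
```

Request:
play_rows(
  steps="-1 0 0 0 0.04;-1 0 0 0 0.08;-1 0 0 0 0.12;-1 0 0 0 0.16;-1 0 0 0 0.2;-1 0 0 0 0.24;-1 0 0 0 0.28;-1 0 0 0 0.32;-1 0 0 0 0.36;-1 0 0 0 0.4",
)

```text
time: 7.65
tcp_pos: [515.0, -135.7, 144.9]
eef_rot: [0.996, 0.088, -0.0, -0.0]
force: [-0.7, 0.3, 0.4]
gripper_width: 1.003
finger_force: 0.0
```

```bash
python3 -c "
from h import *
go(515.2,-135.8,70,1.432)"
```

```text
shares [0.0009 0.0005 0.3745] turn 0.1005 (other -0.899 ) q6 1.07 t 7.65 F [-0.7  0.3  0.4] tcp [ 515.  -135.7  144.9] yaw -1.3938
```

Request:
play_rows(
  steps="-1 0 0 0 0.04;-1 0 0 0 0.08;-1 0 0 0 0.1;-1 0 0 0 0.1;-1 0 0 0.1 0.1;-1 0 0 0.2 0.1;-1 0 0 0.3 0.1;-1 0 0 0.37 0.1;-1 0 0 0.39 0.1;-1 0 0 0.39 0.1",
)

```text
time: 8.48
tcp_pos: [514.2, -135.5, 65.9]
eef_rot: [0.998, -0.065, -0.002, -0.0]
force: [0.3, -0.1, 0.8]
gripper_width: 0.999
finger_force: 0.0
```

Request:
play_rows(
  steps="1 0 0 0 0;1 0 0 0 0;1 0 0 0 0;1 0 0 0 0;1 0 0 0 0;1 0 0 0 0;1 0 0 0 0;1 0 0 0 0;1 0 0 0 0;1 0 0 0 0",
  force=22,
)

```text
time: 9.32
tcp_pos: [515.2, -135.7, 67.8]
eef_rot: [0.998, -0.065, 0.0, -0.0]
force: [0.1, 0.3, 0.8]
gripper_width: 0.45
finger_force: 22.0
```

```bash
python3 -c "
from h import *
go(559.5,68.9,180,1.432)"
```

```text
shares [ 0.0862 -1.0431 -0.5608] turn 0.0025 (other -0.998 ) q6 1.38 t 9.32 F [0.1 0.3 0.8] tcp [ 515.2 -135.7   67.8] yaw -1.7017
```

Request:
play_rows(
  steps="1 0 0 -0.06 0;1 0 0 -0.15 0;1 0 0 -0.3 0;1 0 -0.1 -0.45 0;1 0.02 -0.25 -0.56 0;1 0.03 -0.4 -0.56 0;1 0.04 -0.55 -0.56 0;1 0.05 -0.68 -0.56 0;1 0.06 -0.75 -0.56 0;1 0.06 -0.75 -0.56 0",
)

```text
time: 10.15
tcp_pos: [546.8, 14.1, 180.0]
eef_rot: [0.998, -0.064, -0.0, -0.0]
force: [0.9, -0.4, -1.7]
gripper_width: 0.455
finger_force: 22.0
```

Run:
```python
from h import *
from station import optics
go(559.5,68.9,180,1.432)
t=optics.camera("top"); np.savez("t1.npz",**t); 
s=optics.camera("scene"); np.savez("s1.npz",**s)
a=cv2.resize(t["pixels"][170:280,220:360,::-1],(400,314),interpolation=cv2.INTER_CUBIC)
p=proj([[559.5,68.9,6]],s["mtx"],s["view"])[0].astype(int);print(p)
b=cv2.resize(s["pixels"][p[1]-90:p[1]+50,p[0]-60:p[0]+120,::-1],(404,314),interpolation=cv2.INTER_CUBIC)
cv2.imwrite("pics/hov.png",np.hstack([a,b])[:,:800])
```

```text
shares [ 2.800e-02 -2.799e-01  2.000e-04] turn 0.0036 (other -0.996 ) q6 1.66 t 10.15 F [ 0.9 -0.4 -1.7] tcp [546.8  14.1 180. ] yaw -1.6983
[273 256]
```

View pics/hov.png

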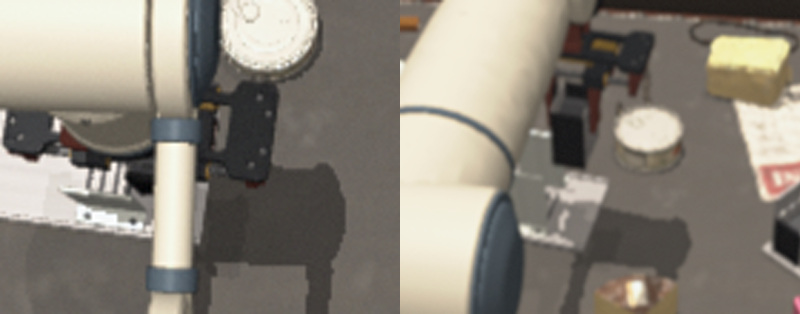

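Run:
```python
from h import *
from scipy.ndimage import map_coordinates
yaw=1.443; c0=(546.8,14.1); zb=113
# grater frame: width along station x (yaw), length along station y. near end = +y dir of station (world -x)
for n,f in(("top","t1.npz"),("scene","s1.npz")):
    px,M,V=load(n,f); g=px.min(2).astype(float)
    def samp(pts):
        p=proj(fr(c0,yaw,pts),M,V); return map_coordinates(g,[p[:,1],p[:,0]],order=1)
    s=np.arange(20,46,1.)
    print(n,"len",[f"{int(a)}:{int(b)}" for a,b in zip(s,np.mean([samp(np.c_[0*s+w,s,0*s+zb]) for w in(-12,-8,-4,0,4)],0))])
    z=np.arange(100,130,1.5)
    print(n,"z",[f"{a:.0f}:{int(b)}" for a,b in zip(z,np.mean([samp(np.c_[0*z+w,0*z+31,z]) for w in(-12,-8,-4,0,4)],0))])
    w=np.arange(-32,33,1.5)
    print(n,"wid",[f"{a:.0f}:{int(b)}" for a,b in zip(w,np.mean([samp(np.c_[w,0*w+31,0*w+zz]) for zz in(118,123,128)],0))])
    print(proj(fr(c0,yaw,[[-20,31,113],[20,31,113],[-20,31,193],[20,31,193]]),M,V).round(1).tolist())
```

```text
top len ['20:218', '21:218', '22:218', '23:218', '24:218', '25:218', '26:218', '27:217', '28:217', '29:216', '30:216', '31:216', '32:215', '33:215', '34:215', '35:215', '36:214', '37:214', '38:213', '39:213', '40:212', '41:211', '42:211', '43:211', '44:210', '45:209']
top z ['100:219', '102:219', '103:219', '104:219', '106:218', '108:218', '109:217', '110:217', '112:216', '114:216', '115:215', '116:214', '118:214', '120:213', '121:212', '122:211', '124:210', '126:209', '127:207', '128:205']
top wid ['-32:128', '-30:128', '-29:124', '-28:115', '-26:117', '-24:128', '-23:149', '-22:166', '-20:180', '-18:192', '-17:202', '-16:211', '-14:219', '-12:225', '-11:230', '-10:233', '-8:232', '-6:229', '-5:225', '-4:222', '-2:217', '-0:211', '1:200', '2:185', '4:162', '6:118', '7:78', '8:58', '10:49', '12:42', '13:34', '14:34', '16:43', '18:65', '19:88', '20:107', '22:114', '24:95', '25:78', '26:81', '28:107', '30:150', '31:197', '32:201']
[[285.3, 239.7], [267.6, 237.5], [281.3, 234.5], [262.2, 232.1]]
scene len ['20:23', '21:23', '22:23', '23:24', '24:25', '25:28', '26:32', '27:37', '28:43', 
[... 167 characters left out ...]
e z ['100:151', '102:145', '103:139', '104:131', '106:121', '108:110', '109:99', '110:86', '112:74', '114:62', '115:50', '116:40', '118:32', '120:26', '121:24', '122:23', '124:23', '126:24', '127:24', '128:25']
scene wid ['-32:99', '-30:99', '-29:99', '-28:97', '-26:94', '-24:86', '-23:76', '-22:62', '-20:49', '-18:36', '-17:30', '-16:26', '-14:26', '-12:26', '-11:26', '-10:26', '-8:26', '-6:26', '-5:26', '-4:26', '-2:27', '-0:27', '1:27', '2:27', '4:28', '6:27', '7:27', '8:27', '10:27', '12:27', '13:30', '14:36', '16:47', '18:61', '19:77', '20:90', '22:101', '24:105', '25:107', '26:107', '28:106', '30:105', '31:105', '32:105']
[[294.8, 241.3], [279.9, 238.9], [293.7, 218.1], [278.3, 215.7]]
```

Run:
```python
from h import *
from scipy.ndimage import map_coordinates
o=(569.9,143.2);yaw=1.432
for n,f in(("scene","s1.npz"),("top","t1.npz"),("top","top0.npz")):
    px,M,V=load(n,f); g=px.min(2).astype(float)
    def edge(mk,s):  # mean profile along s over positions; steepest gradient
        out=[]
        for u in mk:
            p=proj(fr(o,yaw,u(s)),M,V);v=map_coordinates(g,[p[:,1],p[:,0]],order=1);d=np.abs(np.gradient(v));k=d.argmax()
            w=d[max(0,k-4):k+5];out.append((round(float((w*s[max(0,k-4):k+5]).sum()/w.sum()),1),int(d[k]*10)))
        return out
    s=np.arange(50,71,.5); print(n,f,"near y=60:",edge([lambda s,x=x:np.c_[0*s+x,s,0*s+6] for x in(-150,-145,-140,-135,-130,-125,-120,-110,-100,-60,-20,20)],s))
    print("  far y=-60:",edge([lambda s,x=x:np.c_[0*s+x,-s,0*s+6] for x in(-150,-140,-130,-110,-60,-20,20)],s))
    s=np.arange(145,166,.5);print("  right x=-155:",edge([lambda s,y=y:np.c_[-s,0*s+y,0*s+6] for y in(-50,-30,0,30,40,50,55)],s))
```

```text
scene s1.npz near y=60: [(66.3, 23), (61.6, 18), (64.4, 33), (60.8, 50), (63.6, 45), (61.4, 60), (60.2, 57), (60.9, 55), (60.0, 45), (52.9, 2), (67.9, 15), (53.9, 1)]
  far y=-60: [(52.2, 35), (62.4, 39), (53.9, 30), (67.6, 40), (50.9, 10), (58.0, 17), (68.7, 2)]
  right x=-155: [(152.4, 62), (153.5, 69), (153.2, 43), (153.2, 38), (154.4, 36), (153.2, 35), (153.0, 32)]
top t1.npz near y=60: [(58.6, 57), (50.5, 14), (67.8, 8), (50.9, 6), (50.8, 2), (57.5, 3), (60.1, 5), (59.5, 163), (60.2, 113), (53.5, 105), (59.4, 140), (59.5, 175)]
  far y=-60: [(53.3, 38), (64.3, 36), (58.5, 29), (51.2, 22), (51.6, 26), (59.3, 18), (51.5, 19)]
  right x=-155: [(153.7, 84), (163.8, 77), (153.8, 23), (154.6, 89), (154.0, 117), (153.8, 74), (154.3, 111)]
top top0.npz near y=60: [(59.2, 159), (59.9, 177), (60.1, 160), (59.9, 127), (59.4, 184), (59.6, 193), (60.2, 149), (59.5, 190), (60.1, 132), (59.0, 122), (59.3, 170), (59.5, 185)]
  far y=-60: [(60.2, 203), (59.8, 167), (60.2, 200), (60.4, 190), (51.3, 167), (61.3, 108), (60.7, 112)]
  right x=-155: [(153.6, 249), (153.9, 259), (153.4, 222), (154.4, 186), (154.0, 276), (153.5, 213), (154.0, 275)]
```

Request:
play_rows(
  steps="1 0.005 -0.05 0 0.004;1 0.01 -0.1 0 0.004;1 0.02 -0.16 0 0.004;1 0.03 -0.22 0 0.004;1 0.033 -0.26 0 0.004;1 0.033 -0.284 0 0.004;1 0.033 -0.284 0.03 0.004;1 0.033 -0.284 0.05 0.004;1 0.033 -0.284 0.06 0.004;1 0.033 -0.284 0.06 0.004",
)

```text
time: 11.08
tcp_pos: [560.0, 66.4, 166.4]
eef_rot: [0.997, -0.072, -0.001, 0.0]
force: [0.5, -0.3, -1.4]
gripper_width: 0.456
finger_force: 22.0
```

Run:
```python
from h import *
from station import optics
for i in range(3): go(560.5,69.8,74,1.432); t=optics.camera("top"); s=optics.camera("scene")
np.savez("t2.npz",**t); np.savez("s2.npz",**s)
a=cv2.resize(t["pixels"][185:265,210:310,::-1],(400,320),interpolation=cv2.INTER_CUBIC)
b=cv2.resize(s["pixels"][200:280,230:330,::-1],(400,320),interpolation=cv2.INTER_CUBIC)
cv2.imwrite("pics/hov2.png",np.hstack([a,b]))
```

```text
shares [ 0.0006 -0.0175  0.462 ] turn -0.0017 (other 0.998 ) q6 1.77 t 11.08 F [ 0.5 -0.3 -1.4] tcp [560.   66.4 166.4] yaw -1.7148
shares [-0.0018 -0.0169  0.467 ] turn -0.0017 (other 0.998 ) q6 1.77 t 11.18 F [ 0.5  0.1 -1.2] tcp [560.4  66.4 167.4] yaw -1.7149
shares [-0.0031 -0.0161  0.4692] turn -0.0017 (other 0.998 ) q6 1.77 t 11.28 F [ 0.3 -0.2 -1.7] tcp [560.6  66.5 167.8] yaw -1.7149
```

View pics/hov2.png

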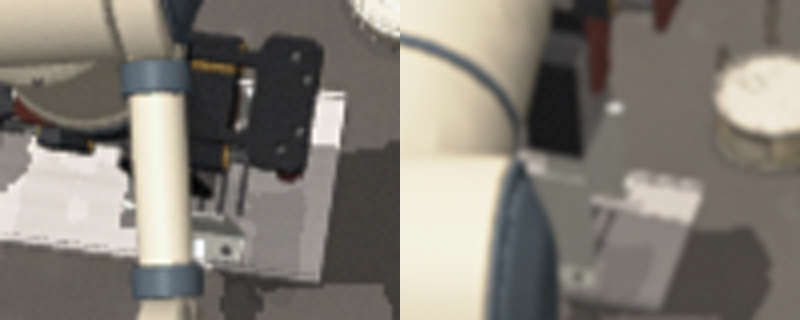

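Run:
```python
from h import *
px,M,V=load("scene","s2.npz")
o=(569.9,143.2);yaw=1.432
P=lambda pts,o=o:(((proj(fr(o,yaw,pts),M,V)-[230,200])*4+[400,0]).round(0).tolist())
print("near guard (-105,35/39,92)",P([[-105,35,92],[-105,39,92],[-45,35,92],[-45,39,92]]),"base",P([[-105,39,6],[-45,39,6]]))
print("far guard",P([[-105,-35,92],[-105,-35,6]]),"tray corner",P([[-155,60,6],[-155,-60,6]]))
print("grater bottom near", P([[-20,31,100.5],[20,31,100.5],[-20,-31,100.5]],(560.6,66.5)))
```

```text
near guard (-105,35/39,92) [[593.0, 176.0], [591.0, 180.0], [506.0, 161.0], [504.0, 165.0]] base [[598.0, 271.0], [514.0, 256.0]]
far guard [[623.0, 107.0], [628.0, 197.0]] tray corner [[660.0, 306.0], [706.0, 185.0]]
grater bottom near [[583.0, 159.0], [525.0, 149.0], [610.0, 98.0]]
```

Run:
```python
from h import *
px,M,V=load("scene","s2.npz")
for c in(264,267,270,273,276): print(c,px[232:256,c].mean(1).astype(int).tolist())
print("rows start 232; pred at cols")
o=(569.9,143.2);yaw=1.432
for nm,pts,oo in(("guard y39",[[x,39,92] for x in(-100,-90,-80,-70,-60)],o),("guard y35",[[x,35,92] for x in(-100,-90,-80,-70,-60)],o),("grater",[[x,31,100.5] for x in(-18,-9,0,9,18)],(560.6,66.5))):
    print(nm,proj(fr(oo,yaw,pts),M,V).round(1).tolist())
for r in(236,240,244,248,252,256,260): print(r,px[r,272:296].mean(1).astype(int).tolist())
```

```text
264 [24, 26, 24, 21, 29, 67, 111, 142, 158, 175, 177, 152, 124, 111, 108, 104, 96, 86, 79, 74, 72, 71, 73, 73]
267 [26, 25, 25, 24, 25, 40, 69, 100, 114, 120, 126, 134, 130, 117, 113, 112, 113, 112, 112, 111, 108, 103, 96, 88]
270 [25, 26, 26, 26, 24, 27, 54, 86, 108, 114, 117, 124, 126, 120, 115, 114, 113, 114, 113, 113, 114, 114, 114, 114]
273 [22, 25, 24, 25, 23, 24, 38, 68, 96, 111, 114, 120, 132, 130, 119, 113, 114, 113, 113, 113, 113, 113, 113, 113]
276 [73, 73, 73, 76, 78, 83, 89, 97, 106, 110, 111, 113, 120, 122, 117, 114, 113, 116, 115, 114, 113, 114, 113, 113]
rows start 232; pred at cols
guard y39 [[275.9, 244.7], [272.2, 244.1], [268.6, 243.4], [265.0, 242.8], [261.4, 242.2]]
guard y35 [[276.3, 243.7], [272.7, 243.0], [269.1, 242.4], [265.5, 241.8], [261.9, 241.2]]
grater [[275.0, 239.7], [271.8, 239.1], [268.5, 238.5], [265.2, 238.0], [262.0, 237.4]]
236 [23, 23, 27, 50, 78, 97, 109, 113, 114, 113, 112, 113, 113, 113, 112, 110, 109, 109, 109, 109, 109, 108, 108, 108]
240 [100, 96, 92, 95, 106, 112, 114, 113, 112, 113, 113, 113, 112, 110, 108, 107, 108, 108, 108, 109, 109, 109, 108, 107]
244 [129, 132, 131, 127, 120, 113, 112, 113, 114, 113, 112, 111, 111, 119, 151, 177, 177, 172, 167, 159, 145, 142, 151, 162]
248 [114, 114, 114, 114, 113, 118, 127, 130, 128, 125, 121, 116, 113, 118, 141, 174, 200, 208, 209, 209, 208, 208, 209, 208]
252 [113, 113, 112, 113, 113, 107, 94, 98, 116, 124, 118, 120, 134, 143, 149, 158, 164, 172, 188, 199, 203, 203, 203, 208]
256 [113, 113, 113, 112, 112, 114, 118, 126, 119, 103, 107, 123, 131, 133, 133, 132, 131, 131, 131, 132, 131, 131, 130, 131]
260 [113, 113, 112, 113, 113, 111, 103, 89, 90, 111, 125, 129, 130, 131, 131, 131, 131, 130, 129, 127, 129, 131, 131, 131]
```

```bash
cat > rel.py <<'E'
from h import *
from station import optics,read_state
def cen(v): # strip centroid
    return v
G=[];T=[]
for i in range(6):
    s=optics.camera("scene"); st=read_state(); T.append(st["tcp_pos"]); G.append(s["pixels"].mean(2))
t=np.mean(T,0); print("tcp",np.round(T,1).tolist()); g=np.mean(G,0); M,V=s["mtx"],s["view"]
o=(569.9,143.2);yaw=1.432
zu=t[2]-67
for c in range(265,275):
    col=g[230:256,c]; r=np.arange(230,256)
    k=np.where(col>66)[0][0]; e=r[k-1]+(66-col[k-1])/(col[k]-col[k-1])
    j=slice(9,17); w=np.clip(col[j]-115,0,None); gu=(w*r[j]).sum()/max(w.sum(),1e-6)
    def pred(f,oo):
        x=np.linspace(-130,40,800); p=proj(fr(oo,yaw,f(x)),M,V); return np.interp(c,p[::-1,0],p[::-1,1]) if p[0,0]>p[-1,0] else np.interp(c,p[:,0],p[:,1])
    pg=pred(lambda x:np.c_[x,0*x+37,0*x+92],o); pe=pred(lambda x:np.c_[x,0*x+31,0*x+zu],t[:2])
    print(c,"grater obs-pred",round(e-pe,2),"guard obs-pred",round(gu-pg,2))
E
python3 rel.py
```

```text
tcp [[560.7, 66.6, 167.9], [560.7, 66.7, 167.9], [560.6, 66.7, 167.8], [560.6, 66.8, 167.8], [560.6, 66.8, 167.7], [560.6, 66.8, 167.7]]
265 grater obs-pred -0.59 guard obs-pred -0.81
266 grater obs-pred -0.5 guard obs-pred -0.43
267 grater obs-pred -0.34 guard obs-pred 0.43
268 grater obs-pred -0.22 guard obs-pred 0.65
269 grater obs-pred -0.28 guard obs-pred 0.57
270 grater obs-pred -0.34 guard obs-pred 0.68
271 grater obs-pred -0.33 guard obs-pred 0.98
272 grater obs-pred -0.3 guard obs-pred 0.98
273 grater obs-pred -0.19 guard obs-pred 0.79
274 grater obs-pred -0.23 guard obs-pred 0.69
```

Run:
```python
from h import *
from scipy.ndimage import map_coordinates
px,M,V=load("top"); g=px.astype(float).mean(2)
o=(569.9,143.2);yaw=1.432
for z in(92,6):
  for side in(1,-1):
    s=np.arange(24,56,1.)*side
    v=np.mean([map_coordinates(g,proj(fr(o,yaw,np.c_[0*s+x,s,0*s+z]),M,V).T[::-1],order=1) for x in(-85,-80,-75,-70,-65)],0)
    print(z,[f"{int(a)}:{int(b)}" for a,b in zip(s,v)])
# ends of guard tops and grille in x
for y in(37,-37):
    s=np.arange(-120,-30,2.);v=map_coordinates(g,proj(fr(o,yaw,np.c_[s,0*s+y,0*s+92]),M,V).T[::-1],order=1)
    print("x along",y,[f"{int(a)}:{int(b)}" for a,b in zip(s,v)])
```

```text
92 ['24:212', '25:208', '26:206', '27:208', '28:210', '29:211', '30:212', '31:213', '32:213', '33:214', '34:217', '35:225', '36:238', '37:246', '38:241', '39:212', '40:175', '41:140', '42:113', '43:97', '44:95', '45:96', '46:105', '47:121', '48:145', '49:171', '50:195', '51:214', '52:233', '53:241', '54:242', '55:238']
92 ['-24:97', '-25:96', '-26:96', '-27:96', '-28:96', '-29:95', '-30:96', '-31:99', '-32:110', '-33:134', '-34:168', '-35:202', '-36:230', '-37:243', '-38:230', '-39:209', '-40:198', '-41:204', '-42:206', '-43:177', '-44:141', '-45:120', '-46:112', '-47:109', '-48:109', '-49:110', '-50:110', '-51:110', '-52:111', '-53:111', '-54:111', '-55:111']
6 ['24:208', '25:217', '26:232', '27:241', '28:236', '29:213', '30:179', '31:145', '32:119', '33:102', '34:95', '35:94', '36:96', '37:104', '38:117', '39:135', '40:155', '41:172', '42:191', '43:214', '44:237', '45:248', '46:251', '47:252', '48:251', '49:251', '50:251', '51:251', '52:247', '53:236', '54:223', '55:213']
6 ['-24:204', '-25:214', '-26:223', '-27:228', '-28:228', '-29:226', '-30:219', '-31:197', '-32:168', '-33:145'
[... 571 characters left out ...]
247', '-62:246', '-60:247', '-58:252', '-56:250', '-54:246', '-52:244', '-50:245', '-48:243', '-46:240', '-44:234', '-42:239', '-40:240', '-38:240', '-36:240', '-34:240', '-32:240']
x along -37 ['-120:229', '-118:226', '-116:225', '-114:239', '-112:242', '-110:239', '-108:231', '-106:197', '-104:192', '-102:238', '-100:250', '-98:247', '-96:245', '-94:245', '-92:244', '-90:238', '-88:232', '-86:238', '-84:241', '-82:249', '-80:246', '-78:245', '-76:245', '-74:243', '-72:241', '-70:237', '-68:239', '-66:243', '-64:248', '-62:245', '-60:237', '-58:242', '-56:243', '-54:239', '-52:237', '-50:238', '-48:241', '-46:242', '-44:226', '-42:231', '-40:233', '-38:231', '-36:230', '-34:228', '-32:228']
```

Run:
```python
from h import *
for f,t in(("t1.npz",(546.8,14.1,180.)),("t2.npz",(560.6,66.6,167.8))):
    px,M,V=load("top",f); g=px.mean(2).astype(int); zu=t[2]-67.8
    P=proj(fr(t[:2],1.436,[[20,31,zu],[-20,31,zu],[20,31,zu+40],[-20,31,zu+40],[20,31,zu+80]]),M,V); print(f,P.round(1).tolist())
    c0=int(P[0,0])-6; r0=int(P[0,1])-11
    c0= c0 if f[1]=="1" else int(P[1,0])-18
    print("cols from",c0); 
    for r in range(r0,r0+17): print(r,g[r,c0:c0+24].tolist())
```

```text
t1.npz [[267.6, 237.4], [285.2, 239.7], [265.0, 234.9], [283.3, 237.3], [262.2, 232.1]]
cols from 261
226 [52, 54, 56, 41, 41, 47, 52, 58, 64, 65, 66, 67, 78, 131, 203, 222, 231, 234, 239, 242, 241, 236, 228, 221]
227 [110, 123, 130, 73, 67, 60, 56, 66, 63, 53, 55, 56, 73, 139, 205, 223, 231, 235, 238, 241, 241, 236, 229, 219]
228 [123, 160, 185, 109, 71, 58, 57, 61, 56, 47, 51, 47, 64, 139, 206, 224, 231, 236, 240, 241, 241, 235, 229, 220]
229 [133, 200, 201, 113, 68, 59, 55, 59, 55, 56, 54, 57, 70, 138, 207, 223, 232, 235, 239, 241, 241, 235, 229, 220]
230 [130, 207, 177, 75, 33, 33, 38, 38, 44, 48, 52, 57, 71, 143, 208, 224, 231, 235, 239, 241, 240, 235, 229, 218]
231 [132, 226, 147, 49, 21, 24, 24, 22, 28, 31, 29, 32, 53, 141, 209, 225, 231, 235, 239, 242, 240, 236, 229, 218]
232 [142, 220, 147, 44, 11, 16, 17, 24, 22, 25, 28, 24, 54, 140, 208, 224, 232, 236, 239, 242, 239, 235, 228, 218]
233 [145, 225, 209, 90, 19, 13, 15, 14, 18, 19, 18, 18, 50, 142, 209, 225, 232, 237, 240, 241, 240, 235, 227, 217]
234 [165, 226, 220, 115, 41, 18, 10, 8, 10, 7, 12, 11, 48, 147, 210, 225, 232, 
[... 2349 characters left out ...]
23, 232, 235, 239, 241, 240, 234, 225, 216, 202, 178, 144, 63, 13, 8, 14, 9, 33, 78, 122, 70, 81, 127]
233 [201, 223, 231, 236, 238, 241, 240, 235, 228, 216, 200, 179, 146, 75, 29, 21, 14, 9, 25, 75, 109, 67, 92, 126]
234 [200, 223, 232, 235, 239, 242, 241, 235, 228, 217, 203, 180, 147, 101, 88, 75, 38, 40, 56, 96, 106, 69, 106, 129]
235 [197, 221, 231, 235, 238, 241, 241, 236, 228, 218, 203, 181, 149, 110, 120, 101, 66, 101, 117, 121, 96, 68, 110, 127]
236 [202, 220, 230, 235, 238, 240, 241, 235, 229, 219, 205, 182, 150, 108, 121, 95, 66, 110, 128, 126, 82, 69, 121, 127]
237 [193, 219, 230, 234, 238, 241, 241, 236, 230, 220, 206, 183, 152, 110, 124, 103, 84, 120, 132, 125, 80, 78, 124, 129]
```

The top camera agrees with the arm to about 0.3 mm: the held grater's edge is at (258–262, 234), as predicted. It also sees the guards at exactly ±37 mm, so I'll trust it for the fit.

```bash
python3 -c "
from h import *
go(559.5,68.9,80,1.432)"
```

```text
shares [-0.007  -0.0096  0.4385] turn -0.0015 (other 0.998 ) q6 1.77 t 11.68 F [ 0.6 -0.1 -2.7] tcp [560.6  66.8 167.7] yaw -1.7144
```

Request:
play_rows(
  steps="1 -0.007 -0.01 0 -0.0015;1 -0.007 -0.01 0 -0.0015;1 -0.007 -0.01 0 -0.0015;1 -0.007 -0.01 0.01 -0.0015;1 -0.007 -0.01 0.03 -0.0015;1 -0.007 -0.01 0.05 -0.0015;1 -0.007 -0.01 0.07 -0.0015;1 -0.007 -0.01 0.09 -0.0015;1 -0.007 -0.01 0.1 -0.0015;1 -0.007 -0.01 0.1 -0.0015",
)

```text
time: 12.52
tcp_pos: [559.1, 69.0, 146.6]
eef_rot: [0.998, -0.069, -0.001, 0.0]
force: [-0.8, 0.1, -1.9]
gripper_width: 0.455
finger_force: 22.0
```

```bash
python3 -c "
from h import *
go(559.5,68.9,80,1.432)"
```

```text
shares [ 2.50e-03 -1.00e-04  3.33e-01] turn -0.0 (other 1.0 ) q6 1.77 t 12.52 F [-0.8  0.1 -1.9] tcp [559.1  69.  146.6] yaw -1.7097
```

Request:
play_rows(
  steps="1 0 0 0.03 0;1 0.001 0 0.07 0;1 0.001 0 0.11 0;1 0.001 0 0.15 0;1 0.001 0 0.19 0;1 0.001 0 0.23 0;1 0.001 0 0.27 0;1 0.001 0 0.3 0;1 0.001 0 0.32 0;1 0.001 0 0.32 0",
)

```text
time: 13.35
tcp_pos: [559.1, 68.9, 82.3]
eef_rot: [0.998, -0.069, -0.001, 0.0]
force: [0.1, -0.4, -1.7]
gripper_width: 0.452
finger_force: 22.0
```

```bash
python3 -c "
from h import *
go(559.5,68.9,73.8,1.432)"
```

```text
shares [ 0.002  -0.0001  0.0426] turn -0.0 (other 1.0 ) q6 1.77 t 13.35 F [ 0.1 -0.4 -1.7] tcp [559.1  68.9  82.3] yaw -1.7097
```

Request:
play_rows(
  steps="1 0.001 0 0.004 0;1 0.001 0 0.008 0;1 0.001 0 0.012 0;1 0.001 0 0.016 0;1 0.001 0 0.02 0;1 0.001 0 0.024 0;1 0.001 0 0.028 0;1 0.001 0 0.031 0;1 0.001 0 0.034 0;1 0.001 0 0.034 0",
)

```text
time: 14.18
tcp_pos: [559.8, 68.9, 76.7]
eef_rot: [0.998, -0.069, -0.0, 0.0]
force: [-0.3, -0.6, -2.1]
gripper_width: 0.455
finger_force: 22.0
```

Request:
play_rows(
  steps="1 0 0 0.002 0;1 0 0 0.004 0;1 0 0 0.006 0;1 0 0 0.008 0;1 0 0 0.01 0;1 0 0 0.012 0;1 0 0 0.013 0;1 0 0 0.013 0;1 0 0 0.013 0;1 0 0 0.013 0",
)

```text
time: 15.02
tcp_pos: [559.9, 68.9, 74.3]
eef_rot: [0.998, -0.069, 0.0, 0.0]
force: [0.0, -0.1, -2.2]
gripper_width: 0.457
finger_force: 22.0
```

Request:
play_rows(
  steps="1 0 0 0.001 0;1 0 0 0.002 0;1 0 0 0.003 0;1 0 0 0.004 0;1 0 0 0.005 0;1 0 0 0.006 0;1 0 0 0.007 0;1 0 0 0.007 0;1 0 0 0.007 0;1 0 0 0.007 0",
)

```text
time: 15.85
tcp_pos: [559.9, 69.0, 73.8]
eef_rot: [0.998, -0.069, 0.0, -0.0]
force: [-3.3, 0.0, 6.2]
gripper_width: 0.458
finger_force: 22.0
```

Request:
play_rows(
  steps="1 0 0 -0.003 0;0.6 0 0 -0.003 0;0.1 0 0 -0.003 0;-0.2 0 0 -0.003 0;-0.5 0 0 -0.003 0;-0.5 0 0 -0.003 0;-0.5 0 0 -0.003 0;-0.5 0 0 -0.003 0;-0.5 0 0 -0.003 0;-0.5 0 0 -0.003 0",
)

```text
time: 16.68
tcp_pos: [559.9, 68.9, 73.4]
eef_rot: [0.998, -0.069, -0.0, 0.0]
force: [-0.3, 0.2, 0.6]
gripper_width: 0.75
finger_force: 0.0
```

Request:
play_rows(
  steps="-0.5 0 0 -0.02 0;-0.5 0 0 -0.06 0;-0.5 0 0 -0.12 0;-0.5 0 0 -0.2 0;-0.5 0 0 -0.3 0;-0.5 0 0 -0.4 0;-0.5 0 0 -0.55 0;-0.5 0 0 -0.7 0;-0.5 0 0 -0.85 0;-0.5 0 0 -0.95 0",
)

```text
time: 17.52
tcp_pos: [560.2, 69.0, 268.8]
eef_rot: [0.998, -0.069, 0.003, -0.0]
force: [0.5, 0.6, 0.1]
gripper_width: 0.752
finger_force: 0.0
```

```bash
python3 -c "
from h import *
go(581.7,227.4,290,1.432)"
```

```text
shares [-0.0025 -0.7996 -0.1053] turn -0.0 (other 1.0 ) q6 1.77 t 17.52 F [0.5 0.6 0.1] tcp [560.2  69.  268.8] yaw -1.7097
```

Request:
play_rows(
  steps="1 0 -0.15 0 0;1 0 -0.3 0 0;1 0 -0.45 0 0;1 0 -0.6 0 0;1 0 -0.72 0 0;1 0 -0.8 0 0;1 0 -0.8 0 0;1 0 -0.8 0.05 0;1 0 -0.8 0.1 0;1 0 -0.8 0.1 0",
  force=20,
)

```text
time: 18.35
tcp_pos: [581.5, 225.9, 240.4]
eef_rot: [0.998, -0.07, -0.002, 0.001]
force: [0.0, -0.3, -1.2]
gripper_width: 0.033
finger_force: 0.0
```

Run:
```python
from h import *
from station import optics
px,M,V=load("top"); g=cv2.medianBlur(px.min(2),3)
m=np.zeros(g.shape,np.uint8); m[185:225,160:185]=g[185:225,160:185]>232
n,l,st,ce=cv2.connectedComponentsWithStats(m); print(st[1:].tolist(),ce[1:].round(1).tolist())
k=1+st[1:,4].argmax(); c,_=cv2.findContours((l==k).astype(np.uint8),cv2.RETR_EXTERNAL,cv2.CHAIN_APPROX_NONE)
(cc,r)=cv2.minEnclosingCircle(c[0]); print(cc,r,cast(cc,189,M,V),cast(ce[k],189,M,V),"pred",proj([[581.7,227.4,189]],M,V))
t=optics.camera("top"); s=optics.camera("scene")
a=cv2.resize(t["pixels"][170:270,155:305,::-1],(480,320),interpolation=cv2.INTER_CUBIC)
b=cv2.resize(s["pixels"][200:300,230:330,::-1],(320,320),interpolation=cv2.INTER_CUBIC)
cv2.imwrite("pics/placed.png",np.hstack([a,b])); np.savez("t3.npz",**t)
go(581.7,227.4,217,1.432)
```

```text
[[166, 196, 15, 16, 195], [184, 205, 1, 2, 2]] [[172.9, 203.6], [184.0, 205.5]]
(172.875, 203.78125) 8.066293716430664 [[580.46982999 228.61528303 189.        ]] [[580.88100402 228.48832444 189.        ]] pred [[173.47269876 203.20581152]]
shares [-0.0008 -0.0067  0.1265] turn -0.0005 (other 0.999 ) q6 2.03 t 18.45 F [0.  0.  1.2] tcp [581.7 226.1 242.3] yaw -1.7113
```

View pics/placed.png

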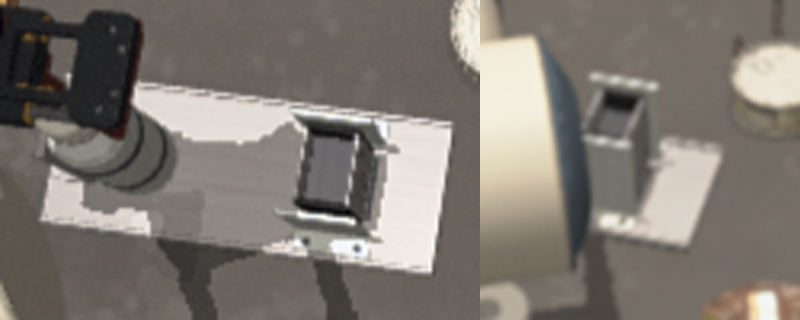

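The grater stands upright midway between the guards (left panel ~(335,175)), and everything else is undisturbed. Now the cap.

Request:
play_rows(
  steps="1 0 -0.004 0.04 0;1 0 -0.007 0.08 0;1 0 -0.007 0.11 0;1 0 -0.007 0.12 0;1 0 -0.007 0.125 0;1 0 -0.007 0.13 0;1 0 -0.007 0.135 0;1 0 -0.007 0.14 0;1 0 -0.007 0.14 0;1 0 -0.007 0.14 0",
)

```text
time: 19.28
tcp_pos: [582.3, 228.8, 215.6]
eef_rot: [0.998, -0.069, 0.0, -0.0]
force: [0.6, -0.0, 0.3]
gripper_width: 0.007
finger_force: 0.0
```

```bash
python3 -c "
from h import *
go(581.3,227.8,202,1.432)"
```

```text
shares [-0.0041  0.0057  0.068 ] turn -0.0 (other 1.0 ) q6 2.03 t 19.28 F [ 0.6 -0.   0.3] tcp [582.3 228.8 215.6] yaw -1.7097
```

Not in contact yet, or only just. Press at about 14 mm/s.

Request:
play_rows(
  steps="1 -0.004 0.005 0.005 0;1 -0.004 0.005 0.011 0;1 -0.004 0.005 0.017 0;1 -0.004 0.005 0.023 0;1 -0.004 0.005 0.029 0;1 -0.004 0.005 0.035 0;1 -0.004 0.005 0.041 0;1 -0.004 0.005 0.047 0;1 -0.004 0.005 0.053 0;1 -0.004 0.005 0.058 0",
)

```text
time: 20.12
tcp_pos: [581.4, 228.0, 204.2]
eef_rot: [0.998, -0.069, 0.0, -0.0]
force: [0.9, 0.7, 5.0]
gripper_width: 0.003
finger_force: 2.9
```

Request:
play_rows(
  steps="1 0 0 0.003 0;1 0 0 0.006 0;1 0 0 0.009 0;1 0 0 0.012 0;1 0 0 0.015 0;1 0 0 0.018 0;1 0 0 0.02 0;1 0 0 0.02 0;1 0 0 0.02 0;1 0 0 0.02 0",
)

```text
time: 20.95
tcp_pos: [581.5, 228.0, 203.1]
eef_rot: [0.998, -0.069, 0.002, -0.001]
force: [-4.0, 0.3, 13.5]
gripper_width: 0.008
finger_force: 7.0
```

At the stop (13.5 N, no further travel). Hold, then release slowly.

Request:
play_rows(
  steps="1 0 0 0.003 0;1 0 0 0.003 0;1 0 0 0.003 0;1 0 0 0.003 0;1 0 0 0.003 0;1 0 0 0.003 0;1 0 0 0.003 0;1 0 0 0.003 0;1 0 0 0.003 0;1 0 0 0.003 0",
)

```text
time: 21.78
tcp_pos: [581.5, 228.0, 203.1]
eef_rot: [0.998, -0.069, 0.002, -0.001]
force: [-3.6, -0.3, 15.8]
gripper_width: 0.006
finger_force: 7.9
```

Request:
play_rows(
  steps="1 0 0 -0.003 0;1 0 0 -0.006 0;1 0 0 -0.009 0;1 0 0 -0.012 0;1 0 0 -0.015 0;1 0 0 -0.018 0;1 0 0 -0.021 0;1 0 0 -0.024 0;1 0 0 -0.027 0;1 0 0 -0.03 0",
)

```text
time: 22.62
tcp_pos: [581.5, 228.0, 205.8]
eef_rot: [0.998, -0.069, 0.0, -0.0]
force: [0.7, 1.8, 5.3]
gripper_width: 0.007
finger_force: 2.5
```

Request:
play_rows(
  steps="1 0 0 -0.003 0;1 0 0 -0.006 0;1 0 0 -0.009 0;1 0 0 -0.012 0;1 0 0 -0.015 0;1 0 0 -0.018 0;1 0 0 -0.021 0;1 0 0 -0.024 0;1 0 0 -0.027 0;1 0 0 -0.03 0",
)

```text
time: 23.45
tcp_pos: [581.3, 227.9, 211.1]
eef_rot: [0.998, -0.069, -0.0, 0.0]
force: [2.4, 1.5, 2.1]
gripper_width: 0.003
finger_force: 1.5
```

Request:
play_rows(
  steps="1 0 0 -0.003 0;1 0 0 -0.006 0;1 0 0 -0.009 0;1 0 0 -0.012 0;1 0 0 -0.015 0;1 0 0 -0.018 0;1 0 0 -0.021 0;1 0 0 -0.024 0;1 0 0 -0.027 0;1 0 0 -0.03 0",
)

```text
time: 24.28
tcp_pos: [581.0, 227.7, 216.7]
eef_rot: [0.998, -0.069, -0.001, 0.0]
force: [-0.0, -1.2, 0.0]
gripper_width: 0.007
finger_force: 0.0
```

Request:
play_rows(
  steps="1 0 0 -0.01 0;1 0 0 -0.03 0;1 0 0 -0.08 0;1 0 0 -0.15 0;1 0 0 -0.25 0;1 0.1 0 -0.35 0;1 0 0.1 -0.4 0;1 0 0.1 -0.4 0;1 0 0.1 -0.4 0;1 0 0.1 -0.4 0",
)

```text
time: 25.12
tcp_pos: [578.4, 208.2, 298.2]
eef_rot: [0.998, -0.069, 0.001, -0.0]
force: [-0.3, 0.0, 0.9]
gripper_width: 0.004
finger_force: 0.0
```

Run:
```python
from h import *
from station import optics
t=optics.camera("top"); cv2.imwrite("pics/end.png",cv2.resize(t["pixels"][130:330,150:450,::-1],(800,533),interpolation=cv2.INTER_CUBIC))
```

```text
(no output)
```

View pics/end.png

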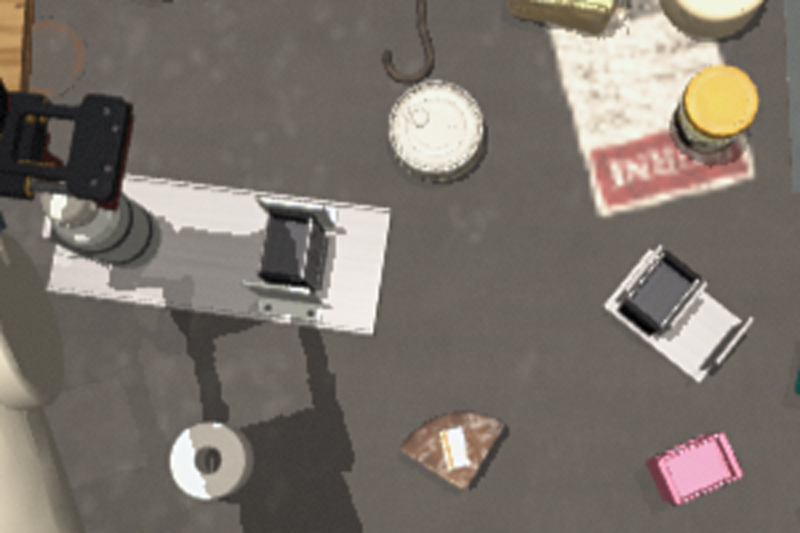

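The picture shows the grater standing in the bay at crop (292,245), the short grater still in the rack at (660,290), and the bystanders in place. Handing in.

```bash
python3 -c "
from station import sign_off
print(sign_off())"
```

```text
the job is handed in; nothing more can be done
None
```

The job is handed in at about 25 s: the tall grater stands released in the bay midway between the guards, the cap was pressed to its stop, held for over 0.8 s and let up slowly, and the last picture shows the short grater and bystanders in place; the sign-off returned no verdict.

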